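# Load the thread inspection stand and hold its mirror at the pointer

## Robot

A 7-joint arm with a two-finger parallel gripper is mounted at the origin on a cart in front of the work surface, level with it; the furniture and walls round the work are solid. World frame = base frame: x ahead of the robot, y to its left, z up, the work surface at z = 0. Lengths are in mm, angles in degrees, forces in N, time in s.
With the tool pointing down it reaches from about 425 to 825 mm from the base axis. Payload 3.6 kg.
Tool frame: the origin (TCP) lies at the very end of the fingers, on their centre line; the grasp point (between the pads) lies 19 mm behind it; z points along the fingers, y is the line along which they close (so a half turn about z gives the same grasp; the last joint's range is limited). The gripper opens to 93 mm and grips with 3 to 60 N. Pads are 15 mm wide; open, the fingers measure 128 mm over their backs; the gripper's body (75 mm by 188 mm) begins 65 mm behind the grasp point.
Start: joints at [-76.633, 35.231, -0.722, 81.555, 0.464, 63.22, -2.315], TCP at [166.942, 628.164, 187.74] pointing down, gripper open.
Joint ranges: [-178.69, 178.69], [-17.37, 117.87], [-77.05, 75.6], [15.02, 138.74], [-78.02, 258.01], [0.78, 113.62], [-162.83, 162.83]. Speed limits (degrees/s): [159.86, 159.86, 180, 180, 180, 180, 180].

## Interface

Orientations are given as a 3x3 rotation matrix whose columns are the frame's x, y, z axes.
In Python, from bench import state, capture, finish_job, find_in, masks_of, mark_of gives the robot as it stands. The module is installed in compiled form; this text tells all that it offers.
- The arm moves only by the tool jog_arm, never from a script. Its argument "targets" is a list of rows, each a list of 7 numbers: the shift along the world's x, y, z in mm, then the turn, a rotation vector about the world's x, y, z in rad, then the closure, from -1 (fully open) to 1 (shut), so that 0 is half open. In form: [[x, y, z, ax, ay, az, grip], ...]. A call has exactly 8 rows; each row is the pose to reach, as a shift and turn from the pose commanded when the call began; what a row does not reach only later rows make up. A row lasts 1/12 s, in which the tool goes at most 41.7 mm and 7.16 degrees, less where a joint would pass 70% of its speed; a pose out of reach is approached as far as the arm can. A call with a gripper value outside its range is refused whole. The fingers move at their own pace and stop on an object; "force" is the grip in N (left out, the last holds). Time passes only in rows, so rows that repeat a pose let the fingers close, or fill a call up. It gives the time, the measured TCP pose, the force, the opening and the grip force at its end, in the units of the state.
- state(): the state, without advancing time (a new reading comes with each control period).
- capture(name): name is "scene" or "top"; returns a dict with "image" (420x560x3 uint8, red, green, blue), "z_map" (420x560 float32, mm along the optical axis (not along the pixel's ray), 0 where there is no reading), "intrinsics" (3x3 intrinsics, pixels), "k1" (the pictures are not rectified: a ray, as slopes to the right and down, at radius r is drawn at 1 + k1 r^2 times it, then the intrinsics apply), "R" (3x3) and "t" (3): a world point X has camera coordinates R X + t. Camera axes: x right, y down, z forward; pixel columns grow to the right and rows downward; lengths in mm; the calibration is good to about 2 mm. A picture is of the moment at which its call begins.
- finish_job(): hands the job in; it is judged then, once.
Trained networks look in the newest picture that a camera, given by its name, has taken for a name from the list of things; names that differ only in an ending like _2 or _b are one class to them, and where a whole thing is asked for, a point or a joint stands for the part that bears it (a point fixed in the world has none). Each returns a list of dicts, best first, with "p" (0 to 1); they miss things now and then, are a little off and sometimes report something else, mostly with a low value. They report only what shows in the picture. A call takes as long as a camera call.
- find_in(camera, target): "box" ([centre column, centre row, width, height] in pixels, round what is visible of it).
- masks_of(camera, target): "mask" (420x560 bool, what is visible of it) and "box" ([centre column, centre row, width, height] in pixels, round what is visible of it).
- mark_of(camera, target): "xy" ([column, row] in pixels: a listed point, or the origin of a listed thing).
The state is a dict: "clock": time; "joint_pos": joint angles; "qvel": joint speeds; "tau": joint torques, N m; "position": TCP position; "eef_rot": TCP orientation; "wrist_force": force on the tool from outside, world axes, zero at the start; "ft_torque": the same for the moment, N m; "grip_width": opening from 0.0 (shut) to 1.0 (fully open); "grip_force": force on a finger pad.
Only numpy, scipy, OpenCV 4.12 (cv2) and the standard library are available. Lean on these libraries where they do the work, as an engineer would, in place of code of your own. Each camera call takes 0.05 s, during which the arm holds its last target. There are 200 camera calls.

## Task

Stand the silver bolt and the brass bolt in the two pockets of the inspection stand, one at a time, each on its head at the bottom of a pocket of its own (either way round). Then take the mirror flap by its yellow bar, raise it until it is in line with the red pointer, and finish while still holding it there by the bar, because it falls when let go. Leave the black bolt, the red pointer and everything else as they are.

Things in the scene. Friction and masses are not known exactly. Their poses are not given: they have to be found in the camera images.
- stand: Grey fixed stand, base 165 x 210 x 8 mm. Origin on the work surface below the flap's hinge axis; x along the hinge (away from the robot, yaw within 0.3), y left towards the flap's free edge. Aluminium pocket block 130 (x) x 40 x 20 mm at y = -70 mm, top at z = 28 mm. Hinge brackets at x = +-66 mm, z to 62 mm. Wire scale arc, radius 62 mm about the hinge, at x = -77 mm, z to 115 mm
- pocket_near (a point): Centre of the floor of the pocket nearer the robot: stand (-40, -70, 20) mm. Pocket 21 mm wide, 8 mm deep, open upwards; axes as the stand's
- pocket_far (a point): Centre of the floor of the other pocket, the same size, at stand (40, -70, 20) mm
- bolt_a_mid (a point): Silver hex bolt standing on its head, 45 mm tall: centre, 22.5 mm above its underside. Head 14 mm across flats, 16 mm across corners, 5 mm high; shank 8 mm thick, pointing up (z)
- bolt_a_foot (a point): Centre of the underside of the silver bolt's head
- bolt_c_mid (a point): Brass hex bolt standing on its head, 50 mm tall: centre, 25 mm above its underside. Head and shank as the silver bolt's
- bolt_c_foot (a point): Centre of the underside of the brass bolt's head
- bolt_a: The silver bolt, 20 g; origin at the centre of the underside of its head
- bolt_c: The brass bolt, 20 g; origin at the centre of the underside of its head
- bolt_b: Black hex bolt on its head, 39 mm tall, to be left alone; origin at the centre of the underside of its head. It stands among the other two, all at least 50 mm apart
- cup_of_screws: White cup with orange lid, 61 x 61 x 42 mm, back left, to be left alone; origin under its centre
- screwdriver_blue: Blue screwdriver, 165 x 24 x 22 mm, at the left, to be left alone; origin under its centre
- hinge (a point): Middle of the mirror flap's hinge axis, 50 mm above the stand's origin; the axis is the stand's x
- mirror_flap (a joint): Angle of the mirror flap above level, rad: 0 lying flat on its stops (start), growing as the free edge rises, up to 1.4. Plate 120 (along the hinge) x 115 x 4 mm; whole flap about 0.25 kg, nearly free hinge: it falls back to 0 unless held
- bar_mid (a point): Middle of the yellow bar handle at the flap's free edge: round, 12 mm thick, 84 mm clear between its two arms, parallel to the hinge and 155 mm from it, 50 mm above the work surface at the start, 34 mm gap to the plate; it can turn between the fingers. Its y axis points from hinge to bar
- pointer (a joint): Angle of the red pointer above level, rad, measured as the flap's: flap and pointer are in line when both values are equal. Different at each start, 0.6 to 1.1; stiff, to be left as it is
- pointer_tip (a point): Tip of the red pointer, 95 mm from the hinge axis, at stand x = -85 mm, beside the flap's near edge; its y axis points from the hinge to the tip

How it is judged:
By the outcome, as a careful person would: the job done as asked, in the order asked, and still so for the second after the job is handed in, while the arm keeps its last pose, push and grip.
It also fails if it takes over 72 s, if anything falls off the work surface, if the arm or the gripper's body presses on something with over 40 N, if the wrist force passes 120 N, or if a joint passes its speed limit or range.

## Working session

There is one attempt and no reset: what is moved stays moved. The work goes in short steps, Python scripts to look and compute and a tool call to move; the robot and the scene stay as the last step left them, time stands still between calls to the robot, and variables do not carry over. Pictures are saved under pics/ and viewed, at most 10 in all, crops included, and the job is handed in when it is done.

Besides the shell and the picture viewer there is one more tool, called after "Emit:" as name([rows], argument=value, ...), one row to a line, values as JSON. jog_arm: Moves the arm, as the interface text tells. Its arguments: {"type":"object","properties":{"targets":{"type":"array","items":{"type":"array","items":{"type":"number"}}},"force":{"type":"number"}},"required":["targets"]}

```bash
mkdir -p pics; cat > h.py <<'E'
import numpy as np, cv2
from bench import *
def snap(cam,fn=None):
    c=capture(cam)
    if fn: cv2.imwrite('pics/'+fn,c['image'][:,:,::-1])
    return c
def ray(c,uv):
    K=np.array(c['intrinsics']);uv=np.asarray(uv,float)
    d=np.array([(uv[0]-K[0,2])/K[0,0],(uv[1]-K[1,2])/K[1,1]]);s=d.copy()
    for _ in range(20): s=d/(1+c['k1']*(s@s))
    R=np.array(c['R']);t=np.array(c['t'])
    return -R.T@t, R.T@np.array([s[0],s[1],1.])
def at_z(c,uv,z):
    o,d=ray(c,uv); return o+d*(z-o[2])/d[2]
def at_depth(c,uv):
    o,d=ray(c,uv); u,v=int(round(uv[0])),int(round(uv[1]))
    w=c['z_map'][max(0,v-1):v+2,max(0,u-1):u+2]; w=w[w>0]
    return o+d*np.median(w) if w.size else None
def tri(c1,uv1,c2,uv2):
    o1,d1=ray(c1,uv1);o2,d2=ray(c2,uv2)
    A=np.stack([d1,-d2],1);s=np.linalg.lstsq(A,o2-o1,rcond=None)[0]
    p,q=o1+d1*s[0],o2+d2*s[1]
    return (p+q)/2,np.linalg.norm(p-q)
E
cat > m.py <<'E'
from h import *
np.set_printoptions(precision=1,suppress=True)
cs={'scene':snap('scene','s0.png'),'top':snap('top','t0.png')}
for n in cs: print(n,'campos',-np.array(cs[n]['R']).T@np.array(cs[n]['t']))
Z={'stand':0,'pocket_near':20,'pocket_far':20,'bolt_a_mid':22.5,'bolt_a_foot':0,'bolt_c_mid':25,'bolt_c_foot':0,'bolt_b':0,'hinge':50,'bar_mid':50,'pointer_tip':None,'cup_of_screws':0,'screwdriver_blue':0}
for k,z in Z.items():
    r={}
    for n in cs:
        for q in mark_of(n,k)[:2]:
            uv=np.array(q['xy']); r.setdefault(n,uv)
            print(k,n,round(q['p'],2),uv,'atz',at_z(cs[n],uv,z) if z is not None else '','dep',at_depth(cs[n],uv))
    if len(r)==2: print('   tri',*tri(cs['scene'],r['scene'],cs['top'],r['top']))
print(state())
E
python3 m.py
```

```text
scene campos [ -94.9 -578.1  555. ]
top campos [ 432.9  100.  1494.7]
stand scene 0.93 [269.2 238.8] atz [529.1  91.7   0. ] dep [496.1  56.2  29.4]
stand top 0.7 [280.3 227.7] atz [541.6  99.6   0. ] dep [537.5  99.6  56.1]
   tri [540.6 101.   -8.7] 4.179555107251195
pocket_near scene 0.64 [268.1 247.8] atz [477.2  39.9  20. ] dep [468.4  30.4  28.3]
pocket_near top 0.69 [300.8 249.9] atz [478.5  45.5  20. ] dep [478.5  45.5  21.2]
   tri [479.6  44.5  16.8] 2.704072109270227
pocket_far scene 0.96 [294.6 241.7] atz [541.3  15.9  20. ] dep [532.7   8.   27.2]
pocket_far top 0.71 [309.9 221.7] atz [554.6  18.7  20. ] dep [554.3  18.8  22.7]
   tri [552.3  21.   13.5] 7.708664362098975
bolt_a_mid scene 0.62 [366.  256.9] atz [ 607.2 -143.    22.5] dep [ 637.4 -124.4   -0.3]
bolt_a_mid scene 0.48 [218.7 182.5] atz [620.1 417.5  22.5] dep [639.6 444.6   8. ]
bolt_a_mid top 0.38 [367.1 198.3] atz [ 614.8 -139.9   22.5] dep [ 615.9 -141.5   13. ]
   tri [ 614.6 -139.8   17.7] 2.3212473878859208
bolt_a_foot scene 0.57 [366.6 259. ] atz [ 630.7 -130.8    0. ] dep [ 618.5 -138.2    9.3]
bolt
[... 2443 characters left out ...]

screwdriver_blue top 0.68 [309.9 222.6] atz [553.7  17.6   0. ] dep [552.1  18.8  20.5]
screwdriver_blue top 0.56 [151.7 197.9] atz [633.2 457.9   0. ] dep [630.6 453.1  19.7]
   tri [470.5  72.4 183. ] 162.70878200527787
{'clock': 1.4, 'joint_pos': array([-76.6,  35.2,  -0.7,  81.6,   0.5,  63.2,  -2.3]), 'qvel': array([ 0. , -0. , -0.1,  0. , -0. ,  0.1, -0. ]), 'tau': array([ -0. , -45.9,   0.2, -16.6,  -0.1,   0. ,   0. ]), 'position': array([167. , 628.2, 187.7]), 'eef_rot': array([[-1. ,  0.3, -0. ],
       [ 0.3,  1. , -0. ],
       [ 0. , -0. , -1. ]]), 'wrist_force': array([-0.7,  0.7, -0.7]), 'ft_torque': array([-0., -0., -0.]), 'grip_force': 0.0, 'grip_width': 0.9989372484802842}
```

```bash
python3 - <<'E'
import cv2,numpy as np
a=cv2.imread('pics/t0.png')[150:290,210:420]; b=cv2.imread('pics/s0.png')[160:320,200:420]
cv2.imwrite('pics/t0c.png',cv2.resize(a,(798,532),interpolation=cv2.INTER_CUBIC))
cv2.imwrite('pics/s0c.png',cv2.resize(b,(792,576),interpolation=cv2.INTER_CUBIC))
E
```

```text
(no output)
```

View pics/t0c.png

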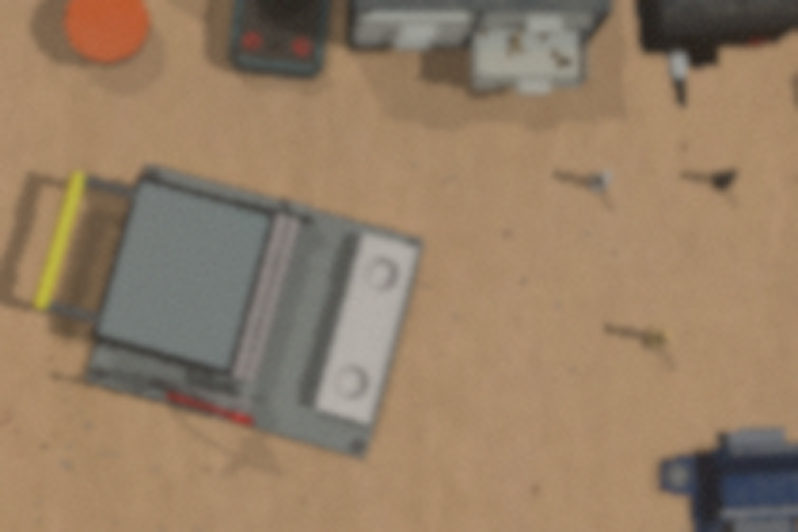

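View pics/s0c.png

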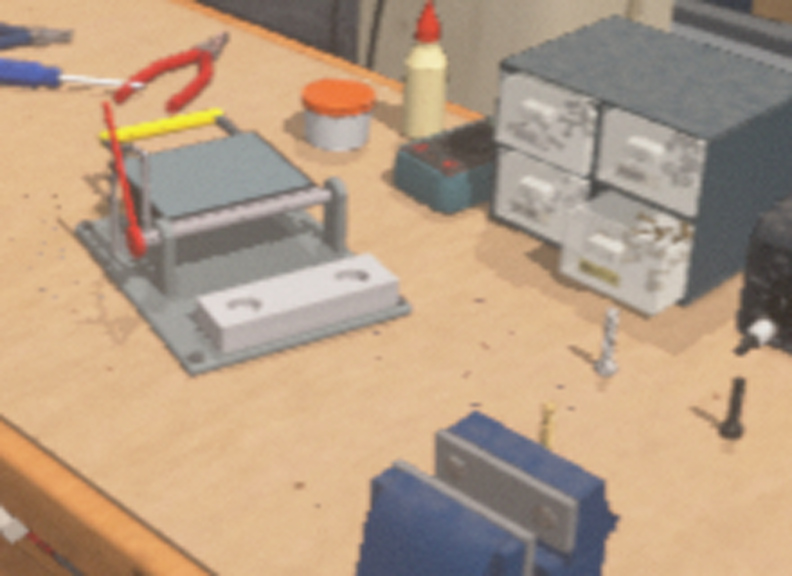

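The top view shows the stand with the yellow bar on the left at about column 225, row 214, and the block pockets at (310,222) and (302,251). The bolts are silver (368,197), black (400,197) and brass (382,239). In the scene view the brass bolt's foot is hidden by the blue vise, and the red pointer runs from its hub at (238,226) to its tip at (230,189). Next I'll segment by colour to refine these.

```bash
cat > m2.py <<'E'
from h import *
np.set_printoptions(precision=1,suppress=True)
T=snap('top');S=snap('scene')
def mask(c,f,roi):
    im=cv2.GaussianBlur(c['image'],(0,0),0.6).astype(int) ; r,g,b=im[...,0],im[...,1],im[...,2]
    m=f(r,g,b); z=np.zeros_like(m); u0,u1,v0,v1=roi; z[v0:v1,u0:u1]=1; return (m&z)
def pts(m): v,u=np.nonzero(m); return np.stack([u,v],1).astype(float)
yel=lambda r,g,b:(r-b>90)&(g-b>80)
yT=pts(mask(T,yel,(210,240,190,240))); P=np.array([at_z(T,p,50) for p in yT])
c=P[:,:2].mean(0);w,V=np.linalg.eigh(np.cov(P[:,:2].T)); d=V[:,1]*np.sign(V[0,1])
pr=(P[:,:2]-c)@d; print('bar top n',len(P),c,'mid',c+d*(pr.max()+pr.min())/2,'len',np.ptp(pr),'ang',np.degrees(np.arctan2(d[1],d[0])))
yS=pts(mask(S,yel,(220,268,185,205)));P=np.array([at_z(S,p,50) for p in yS]);print('bar scene',len(P),P.mean(0))
# block
lt=lambda r,g,b:(np.minimum(np.minimum(r,g),b)>150)&(abs(r-b)<40)
for c_,roi,n in ((T,(285,325,205,268),'top'),):
    m=mask(c_,lt,roi).astype(np.uint8); m=cv2.morphologyEx(m,cv2.MORPH_CLOSE,np.ones((7,7)))
    cn=max(cv2.findContours(m,0,2)[0],key=cv2.contourArea)[:,0]
    W=np.array([at_z(c_,p,28)[:2] for p in cn],np.float32)
    print('block',n,cv2.minAreaRect(W))
    p=pts(m>0);W=np.array([at_z(c_,q,28)[:2] for q in p]);w,V=np.linalg.eigh(np.cov(W.T));print(' centroid',W.mean(0),'ang',np.degrees(np.arctan(V[1,1]/V[0,1])),'sd',np.sqrt(w)*12**.5)
print(T['intrinsics'],T['k1'],S['intrinsics'],S['k1'])
print('top px around pockets and bolts')
g=T['image'].astype(int)
for n,(u,v) in dict(silver=(368,197),brass=(382,239),black=(400,197)).items():
    print(n);print(g[v-6:v+7,u-9:u+9].sum(2)//3)
for n,(u,v) in dict(far=(310,222),near=(302,251)).items():
    print(n);print(g[v-6:v+7,u-6:u+7].sum(2)//3)
E
python3 m2.py
```

```text
bar top n 113 [581.  246.1] mid [580.7 246.1] len 95.11170381932428 ang -17.020738323778176
bar scene 131 [587.7 249.9  50. ]
block top ((516.2161865234375, 30.625160217285156), (35.60094451904297, 126.06656646728516), 72.9559326171875)
 centroid [515.4  30.9] ang -16.961025205571318 sd [ 35.3 125.4]
[[543.5   0.  275.1]
 [  0.  543.5 207.6]
 [  0.    0.    1. ]] -0.15899714054135447 [[426.5   0.  281.1]
 [  0.  426.5 205.6]
 [  0.    0.    1. ]] -0.022562429008577342
top px around pockets and bolts
silver
[[138 138 138 137 138 138 138 139 137 138 139 138 134 135 137 137 139 139]
 [136 137 139 138 139 138 138 138 139 139 139 138 137 135 133 138 139 140]
 [138 138 137 138 138 136 137 138 140 138 139 140 136 137 136 139 139 140]
 [132 132 134 135 135 136 133 135 135 138 142 142 140 138 137 137 138 140]
 [118 119 124 129 128 126 123 121 126 133 145 145 143 138 136 137 138 140]
 [107 107 111 114 113 111 107 106 107 123 140 146 142 139 137 137 138 139]
 [112 108 104 103 102 100 100  96  98 111 136 143 142 139 139 138 137 139]
 [126 124 115 112 107 104 103 102 102 112 130 139 140 140 139 1
[... 3092 characters left out ...]
71 170 167 167 165 168 171 171 172 171]
 [152 168 171 168 164 158 155 152 154 161 167 170 173]
 [158 169 169 162 160 158 154 147 144 147 159 168 171]
 [163 169 166 163 163 166 164 158 145 139 150 164 168]
 [165 168 165 165 170 173 173 165 149 135 144 160 167]
 [167 169 165 165 172 173 173 167 151 135 141 158 165]
 [169 170 165 167 171 173 171 164 150 135 144 158 164]
 [171 171 167 168 169 169 166 158 147 140 150 163 164]
 [172 171 169 164 164 163 156 147 144 147 158 166 160]
 [174 174 172 166 164 157 153 149 153 161 167 167 157]
 [173 175 174 172 171 167 164 166 167 170 172 166 151]
 [175 174 176 175 175 175 173 173 172 173 173 163 146]
 [164 168 172 174 175 176 175 174 176 174 173 159 140]]
```

```bash
cat > m3.py <<'E'
from h import *
from scipy.optimize import minimize
np.set_printoptions(precision=1,suppress=True,linewidth=200)
T=snap('top');S=snap('scene')
def proj(c,X):
    K=np.array(c['intrinsics']);Y=X@np.array(c['R']).T+np.array(c['t']);s=Y[:,:2]/Y[:,2:]
    s=s*(1+c['k1']*(s**2).sum(1,keepdims=True)); return s*[K[0,0],K[1,1]]+[K[0,2],K[1,2]]
def sil(c,x,y,h,roi,F=8):
    u0,u1,v0,v1=roi; m=np.zeros(((v1-v0)*F,(u1-u0)*F),np.uint8); a=np.linspace(0,2*np.pi,25)
    for r,z0,z1 in ((7.5,0,5),(4,0,h)):
        X=np.array([[x+r*np.cos(t),y+r*np.sin(t),z] for z in(z0,z1) for t in a])
        p=(proj(c,X)-[u0-.5,v0-.5])*F; cv2.fillConvexPoly(m,cv2.convexHull(p.astype(np.float32)).astype(np.int32),1)
    m=cv2.GaussianBlur(m.astype(np.float32),(0,0),0.9*F); return cv2.resize(m,(u1-u0,v1-v0),interpolation=cv2.INTER_AREA)
def feat(c,roi):
    u0,u1,v0,v1=roi; im=c['image'][v0:v1,u0:u1].astype(float)
    return im
for n,h,x0,y0,cams in (('silver',45,616,-144,'TS'),('black',39,617,-238,'TS'),('brass',50,505,-178,'TS')):
    for cn in cams:
        c=dict(T=T,S=S)[cn]; uv=proj(c,np.array([[x0,y0,h/2]]))[0]; u,v=uv.round().astype(int); w=10
        roi=(u-w,u+w+1,v-w,v+w+1)
        if n=='brass' and cn=='S': roi=(u-w,u+w+1,v-w-6,v-1)
        im=feat(c,roi); s=im.sum(2); f=im[...,2]/s if n!='black' else -s
        f=f-np.median(f); 
        if n=='brass': f=-f
        def cost(p):
            m=sil(c,p[0],p[1],h,roi); m=m-m.mean(); g=f-f.mean(); return -(m*g).sum()/np.sqrt((m*m).sum()*(g*g).sum()+1e-12)
        best=min(((cost((x0+i,y0+j)),x0+i,y0+j) for i in range(-18,19,3) for j in range(-18,19,3)))
        r=minimize(cost,best[1:],method='Nelder-Mead',options=dict(initial_simplex=[[best[1],best[2]],[best[1]+2,best[2]],[best[1],best[2]+2]]))
        print(n,cn,'corr',-r.fun,'xy',r.x)
        if n!='black' and cn=='T': print((f*1000).astype(int)[3:18,3:18])
E
python3 m3.py
```

```text
silver T corr 0.9740206713363064 xy [ 619.3 -143.9]
[[ 0 -1  0  0  0  0  0  0  0 -2  0 -3  0 -2  3]
 [ 0  1 -1  0  1  0 -1  0  0  0 -1  0  1  0  0]
 [ 0  0  0  0  0  0  3  3  4  0 -1  0  1  2  0]
 [-2 -4  2  2  6  7 12 19 14  7  2  0  1 -1 -2]
 [-1  1 -1  5 13 20 29 34 29 16  4  0 -2  3 -2]
 [-2  2  3 16 23 33 40 45 37 19  4  0  0  0  0]
 [-3  0 13 26 36 38 47 46 32 16  5  2  1  0  0]
 [-2  4 12 31 40 47 46 38 23  9  2  1  0 -2  0]
 [-1  2  8 23 34 36 37 27 12  5  1  1  1  0  0]
 [ 2  0  3  9 19 20 23 11  4  1  0  0  1 -2 -1]
 [ 0  0  0  1  7  5  2  1  3  1  2  1 -1  0 -1]
 [ 0  1  1 -2  0  0  0  1 -1  1  1  0  2 -1  0]
 [-1  1  0  1 -4  0  0 -2 -1  0  1  1  2 -1  0]
 [-1 -2 -2 -4  0  0 -1  0  1  2  3  1  1  0 -1]
 [ 0  0 -2 -1  0  0 -1  2  1  2  3  2  1 -1 -2]]
silver S corr 0.9481879261823084 xy [ 621.4 -140.7]
black T corr 0.9423335869965713 xy [ 618.  -233.2]
black S corr 0.956664541558417 xy [ 619.  -232.5]
brass T corr 0.877627492784194 xy [ 504.4 -181. ]
[[-1 -3 -2 -4 -4 -3 -2 -1  0  0 -1 -2 -1 -4 -2]
 [-3 -1 -2 -4 -4 -2 -1 -1  1  1  0 -1 -4 -5 -1]
 [-3 -1 -2 -3 -2 -1 -3 -1  0 -1  0  1 -4 -2 -3]
 [-2 -3 -2 -1 -1  0  0  0  0  0  0  0 -1 -3 -1]
 [-3 -3 -1 -3  0  0  2  2 -1  0  1  0 -1 -2 -1]
 [ 0  0 -3  0  1  5  6  7  7  7  6  3 -1  0 -1]
 [-1  0 -1  0  6  8 12 12 11 12 10  6  2  1 -2]
 [-2  0 -1  4 10 18 17 13 13 12 11  6  2  1  2]
 [ 0  1  0  0 10 17 17 16 11  9  9  1  0  0  2]
 [ 0  0  0  1 11 13 17 14  8  3  2  4 -1  1  0]
 [ 2  0  1  2  2  6  7  8  4  1  1  1  2 -1 -1]
 [ 0  0  1  0  0  0  0  1  3  2 -1  1  0 -1  0]
 [ 1 -1  1  1  0  0 -1  0  0  0  0  1  1 -3 -1]
 [-2  1  0 -1  0  0  1 -1  0  1  0  1 -1 -1 -1]
 [ 0  1  1  0  1  0 -1  1  0  0  0  0  0 -2 -1]]
brass S corr 0.5357550532354924 xy [ 506.2 -178.2]
```

```bash
cat > g.py <<'E'
import sys,numpy as np
from scipy.spatial.transform import Rotation as R
from bench import state
np.set_printoptions(precision=3,suppress=True)
s=state(); r=s['eef_rot']; print('t',s['clock'],'pos',s['position'],'yang',np.degrees(np.arctan2(r[1,1],r[0,1])),'z',r[:,2],'w',s['grip_width']*93,'gf',s['grip_force'],'F',s['wrist_force'],'q',s['joint_pos'])
if len(sys.argv)>4:
    x,y,z,a=map(float,sys.argv[1:5]); a=np.radians(a); Y=np.array([np.cos(a),np.sin(a),0]);Z=np.array([0,0,-1.])
    G=np.stack([np.cross(Y,Z),Y,Z],1)
    print('shift',np.array([x,y,z])-s['position'],'turn',R.from_matrix(G@r.T).as_rotvec())
E
python3 g.py 619.5 -143.5 200 90
```

```text
t 1.6 pos [166.928 628.159 187.736] yang 75.1190090981999 z [-0. -0. -1.] w 93.05299638699225 gf 0.0 F [ 0.273 -0.146 -0.355] q [-76.633  35.231  -0.723  81.555   0.464  63.221  -2.314]
shift [ 452.572 -771.659   12.264] turn [ 0.   -0.    0.26]
```

Emit:
jog_arm([
  [20,-34,5,0,0,0.03,0],
  [40,-68,12,0,0,0.05,0],
  [60,-102,12,0,0,0.08,0],
  [80,-136,12,0,0,0.1,0],
  [100,-170,12,0,0,0.12,0],
  [120,-204,12,0,0,0.14,0],
  [140,-238,12,0,0,0.16,0],
  [160,-272,12,0,0,0.18,0],
], force=20)

```text
clock: 2.27
position: [327.7, 354.5, 200.1]
eef_rot: [[-0.997, 0.078, 0.001], [0.078, 0.997, 0.001], [-0.001, 0.001, -1.0]]
wrist_force: [1.1, 0.2, 0.8]
grip_width: 0.511
grip_force: 0.0
```

Emit:
jog_arm([
  [20,-34,0,0,0,0.01,0],
  [40,-68,0,0,0,0.02,0],
  [60,-102,0,0,0,0.03,0],
  [80,-136,0,0,0,0.04,0],
  [100,-170,0,0,0,0.05,0],
  [120,-204,0,0,0,0.06,0],
  [140,-238,0,0,0,0.07,0],
  [160,-272,0,0,0,0.08,0],
])

```text
clock: 2.93
position: [487.8, 82.4, 200.2]
eef_rot: [[-1.0, -0.001, 0.001], [-0.001, 1.0, 0.0], [-0.001, 0.0, -1.0]]
wrist_force: [0.7, 0.8, -0.9]
grip_width: 0.5
grip_force: 0.0
```

Emit:
jog_arm([
  [20,-34,0,0,0,0,0],
  [40,-68,0,0,0,0,0],
  [60,-102,0,0,0,0,0],
  [80,-136,0,0,0,0,0],
  [100,-170,-10,0,0,0,0],
  [120,-204,-25,0,0,0,0],
  [132,-225,-40,0,0,0,0],
  [132.5,-227.7,-50,0,0,0,0],
])

```text
clock: 3.6
position: [620.0, -151.0, 147.8]
eef_rot: [[-1.0, 0.008, -0.0], [0.008, 1.0, -0.005], [0.0, -0.005, -1.0]]
wrist_force: [-0.4, -0.2, 0.0]
grip_width: 0.495
grip_force: 0.0
```

```bash
python3 g.py 619.5 -143.5 13 90
```

```text
t 3.6 pos [ 620.042 -150.988  147.812] yang 89.55750427295773 z [-0.    -0.005 -1.   ] w 46.014834005920285 gf 0.0 F [-0.37  -0.196  0.037] q [  8.579  36.276   5.14   86.818  -3.295  57.013 104.077]
shift [  -0.542    7.488 -134.812] turn [ 0.005 -0.     0.008]
```

Emit:
jog_arm([
  [0,0,0,0,0,0,0],
  [0,0,-10,0,0,0,0],
  [0,0,-35,0,0,0,0],
  [0,0,-65,0,0,0,0],
  [0,0,-90,0,0,0,0],
  [0,0,-90,0,0,0,0],
  [0,0,-90,0,0,0,0],
  [0,0,-90,0,0,0,0],
])

```text
clock: 4.27
position: [620.9, -142.4, 61.7]
eef_rot: [[-1.0, -0.002, 0.003], [-0.002, 1.0, -0.0], [-0.003, -0.0, -1.0]]
wrist_force: [1.0, -0.4, 0.3]
grip_width: 0.501
grip_force: 0.0
```

```bash
python3 g.py 619.5 -143.5 13 90; python3 - <<'E'
from h import *
c=snap('scene','s1.png');a=c['image'][190:290,320:450,::-1]
cv2.imwrite('pics/s1c.png',cv2.resize(a,None,fx=6,fy=6,interpolation=cv2.INTER_CUBIC))
E
```

```text
t 4.2667 pos [ 620.886 -142.415   61.734] yang 90.11785748050475 z [ 0.003 -0.    -1.   ] w 46.5835733623114 gf 0.0 F [ 0.966 -0.376  0.324] q [  8.52   41.651   4.187  91.931  -3.889  46.376 104.446]
shift [ -1.386  -1.085 -48.734] turn [ 0.     0.003 -0.002]
```

View pics/s1c.png

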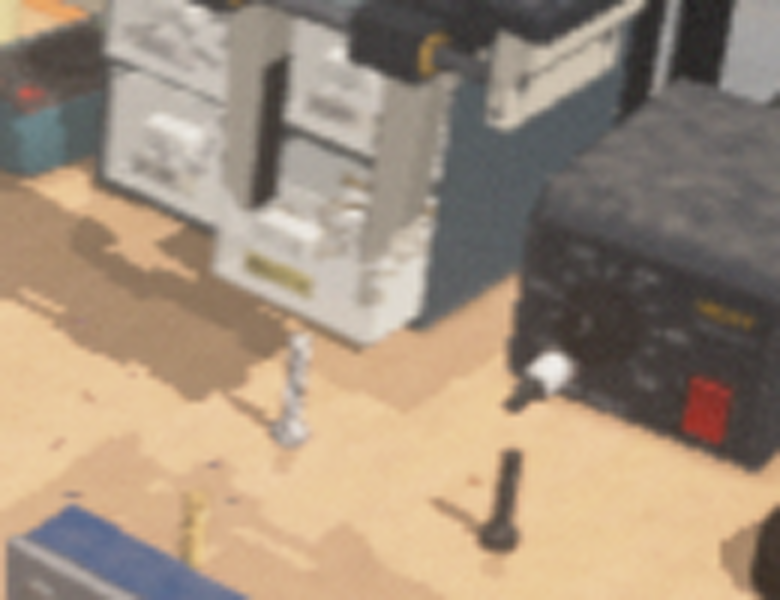

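The fingers hover either side of the silver bolt, which is at crop (298,390), px (370,255). I'll descend and grip.

Emit:
jog_arm([
  [-1,-1,-15,0,0,0,0],
  [-1,-1,-30,0,0,0,0],
  [-1,-1,-42,0,0,0,0],
  [-1,-1,-47.5,0,0,0,0],
  [-1,-1,-47.5,0,0,0,0],
  [-1,-1,-47.5,0,0,0,0.2],
  [-1,-1,-47.5,0,0,0,0.4],
  [-1,-1,-47.5,0,0,0,0.6],
], force=15)

```text
clock: 4.98
position: [619.2, -144.7, 13.2]
eef_rot: [[-1.0, -0.0, 0.002], [-0.0, 1.0, -0.0], [-0.002, -0.0, -1.0]]
wrist_force: [0.2, -0.6, 1.0]
grip_width: 0.332
grip_force: 0.0
```

Emit:
jog_arm([
  [0,0,0,0,0,0,0.7],
  [0,0,0,0,0,0,0.8],
  [0,0,0,0,0,0,0.9],
  [0,0,0,0,0,0,1],
  [0,0,0,0,0,0,1],
  [0,0,0,0,0,0,1],
  [0,0,0,0,0,0,1],
  [0,0,0,0,0,0,1],
])

```text
clock: 5.65
position: [618.6, -144.4, 12.4]
eef_rot: [[-1.0, -0.0, 0.0], [-0.0, 1.0, -0.0], [-0.0, -0.0, -1.0]]
wrist_force: [0.0, -0.1, 1.5]
grip_width: 0.061
grip_force: 15.0
```

```bash
python3 g.py 477.7 42.4 110 -17
```

```text
t 5.65 pos [ 618.591 -144.444   12.353] yang 90.01912453913465 z [ 0. -0. -1.] w 5.691601762729987 gf 14.99981626868248 F [ 0.028 -0.094  1.52 ] q [  8.934  45.316   3.829  93.865  -4.159  40.945 104.792]
shift [-140.891  186.844   97.647] turn [ 0.     0.    -1.868]
```

Emit:
jog_arm([
  [0,0,10,0,0,0,1],
  [0,0,30,0,0,0,1],
  [0,0,60,0,0,0,1],
  [-5,15,90,0,0,-0.1,1],
  [-15,40,100,0,0,-0.22,1],
  [-25,70,100,0,0,-0.34,1],
  [-40,105,100,0,0,-0.46,1],
  [-50,125,100,0,0,-0.58,1],
])

```text
clock: 6.32
position: [567.3, -14.7, 113.1]
eef_rot: [[-0.835, 0.55, -0.0], [0.55, 0.835, 0.004], [0.002, 0.003, -1.0]]
wrist_force: [-0.5, 1.0, -1.1]
grip_width: 0.062
grip_force: 15.0
```

Emit:
jog_arm([
  [-5,10,-5,0,0,-0.12,1],
  [-10,20,-10,0,0,-0.24,1],
  [-14,30,-15,0,0,-0.36,1],
  [-14.5,38,-20,0,0,-0.48,1],
  [-14.5,38,-25,0,0,-0.6,1],
  [-14.5,38,-30,0,0,-0.72,1],
  [-14.5,38,-35,0,0,-0.84,1],
  [-14.5,38,-35,0,0,-0.96,1],
])

```text
clock: 6.98
position: [553.3, 19.0, 77.0]
eef_rot: [[-0.026, 1.0, -0.001], [1.0, 0.026, 0.001], [0.001, -0.001, -1.0]]
wrist_force: [-0.5, -0.1, -0.9]
grip_width: 0.06
grip_force: 15.0
```

Emit:
jog_arm([
  [0,0,0,0,0,-0.1,1],
  [0,0,0,0,0,-0.2,1],
  [0,0,0,0,0,-0.3,1],
  [0,0,0,0,0,-0.328,1],
  [0,0,0,0,0,-0.328,1],
  [0,0,0,0,0,-0.328,1],
  [0,0,0,0,0,-0.328,1],
  [0,0,0,0,0,-0.328,1],
])

```text
clock: 7.65
position: [554.0, 18.4, 77.4]
eef_rot: [[0.292, 0.956, 0.0], [0.956, -0.292, 0.0], [0.0, -0.0, -1.0]]
wrist_force: [-0.9, 0.1, 0.1]
grip_width: 0.06
grip_force: 15.0
```

```bash
python3 g.py 554.3 19.2 75 -17; python3 - <<'E'
from h import *
c=snap('scene','s2.png');a=c['image'][180:280,220:350,::-1]
cv2.imwrite('pics/s2c.png',cv2.resize(a,None,fx=6,fy=6,interpolation=cv2.INTER_CUBIC))
E
```

```text
t 7.65 pos [553.969  18.445  77.419] yang -16.964942419367574 z [ 0.  0. -1.] w 5.611142280381952 gf 14.977629482746124 F [-0.931  0.101  0.149] q [-25.754  38.597  34.702 105.576 -30.037  45.263   7.847]
shift [ 0.331  0.755 -2.419] turn [-0.     0.    -0.001]
```

View pics/s2c.png

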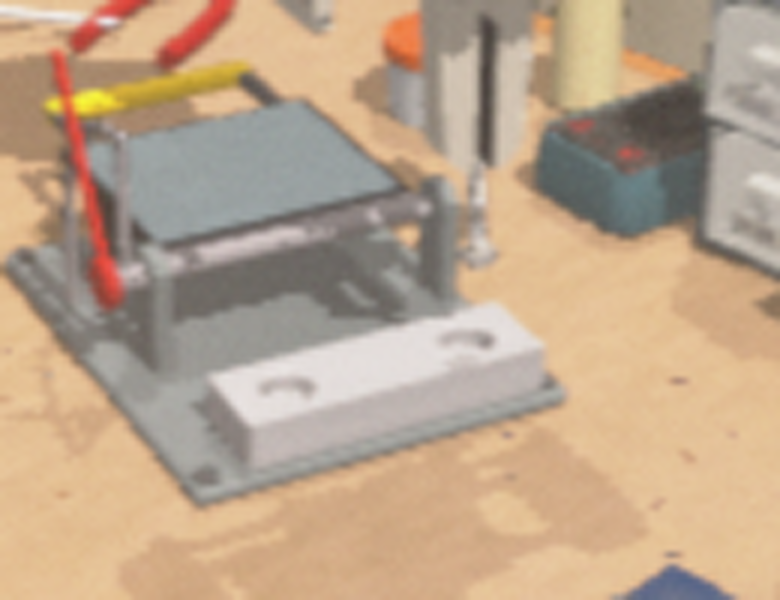

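```bash
cat > f.py <<'E'
from h import *
import sys
from scipy.optimize import minimize
np.set_printoptions(precision=2,suppress=True,linewidth=200)
def proj(c,X):
    K=np.array(c['intrinsics']);Y=X@np.array(c['R']).T+np.array(c['t']);s=Y[:,:2]/Y[:,2:]
    s=s*(1+c['k1']*(s**2).sum(1,keepdims=True)); return s*[K[0,0],K[1,1]]+[K[0,2],K[1,2]]
a=np.linspace(0,2*np.pi,41)
def poly(c,sets,roi,F=8,blur=.7):
    u0,u1,v0,v1=roi;m=np.zeros(((v1-v0)*F,(u1-u0)*F),np.float32)
    for X,val in sets:
        p=(proj(c,X)-[u0-.5,v0-.5])*F; cv2.fillConvexPoly(m,cv2.convexHull(p.astype(np.float32)).astype(np.int32),val)
    m=cv2.GaussianBlur(m,(0,0),blur*F); return cv2.resize(m,(u1-u0,v1-v0),interpolation=cv2.INTER_AREA)
def cyl(x,y,r,z0,z1): return np.array([[x+r*np.cos(t),y+r*np.sin(t),z] for z in(z0,z1) for t in a])
def fit(mk,f,x0):
    def cost(p):
        m=mk(p);m=m-m.mean();g=f-f.mean();return -(m*g).sum()/np.sqrt((m*m).sum()*(g*g).sum()+1e-12)
    b=min((cost((x0[0]+i,x0[1]+j)),x0[0]+i,x0[1]+j) for i in range(-9,10,3) for j in range(-9,10,3))
    r=minimize(cost,b[1:],method='Nelder-Mead',options=dict(initial_simplex=[b[1:],(b[1]+2,b[2]),(b[1],b[2]+2)]));return r.x,-r.fun
def bolt(c,x,y,zf,h,sign,top):  # only z<top visible
    u,v=proj(c,np.array([[x,y,zf]]))[0].round().astype(int);ut,vt=proj(c,np.array([[x,y,top]]))[0].round().astype(int)
    roi=(u-9,u+10,vt,v+8);im=c['image'][roi[2]:roi[3],roi[0]:roi[1]].astype(float);f=im[...,2]/im.sum(2)*sign
    return fit(lambda p:poly(c,[(cyl(p[0],p[1],7.5,zf,zf+5),1),(cyl(p[0],p[1],4,zf,zf+h),1)],roi),f,(x,y))
def pocket(c,x,y):
    # wall seen through rim: rim disc minus floor disc (both projected), dark
    u,v=proj(c,np.array([[x,y,28]]))[0].round().astype(int);roi=(u-8,u+9,v-5,v+6)
    f=-c['image'][roi[2]:roi[3],roi[0]:roi[1]].astype(float).sum(2)
    def mk(p):
        rim=poly(c,[(cyl(p[0],p[1],10.5,28,28),1)],roi,blur=.01);fl=poly(c,[(cyl(p[0],p[1],10.5,20,20),1)],roi,blur=.01)
        return cv2.GaussianBlur(rim*(1-fl),(0,0),.7)
    return fit(mk,f,(x,y))
E
python3 - <<'E'
from f import *
c=snap('scene')
print('bolt',*bolt(c,554,18.4,65,45,1,78),'px pred',proj(c,np.array([[554,18.4,65]])))
for n,p in dict(far=(554.3,19.2),near=(477.7,42.4)).items(): print(n,*pocket(c,*p),proj(c,np.array([[*p,28.]])))
t=snap('top')
for n,p in dict(far=(554.3,19.2),near=(477.7,42.4)).items(): print('top',n,*pocket(t,*p))
im=c['image'].astype(int);print((im[214:232,290:310,2]*1000//im[214:232,290:310].sum(2)))
E
```

```text
bolt [522.91   7.92] 0.7079245599233468 px pred [[298.01 223.06]]
far [554.45  18.1 ] 0.34148457338567195 [[297.45 236.37]]
near [477.9   42.12] 0.38173875303199717 [[267.5  244.39]]
top far [555.3   30.24] 0.5599740699026283
top near [480.18  54.19] 0.5778613268257337
[[323 323 318 324 325 323 299 282 305 318 303 274 263 265 265 264 261 263 258 259]
 [322 321 319 324 323 321 299 281 308 315 306 274 263 259 259 260 262 260 259 259]
 [317 317 320 320 325 318 295 278 305 320 305 271 261 260 261 263 260 257 256 261]
 [315 320 319 321 324 321 291 280 307 317 307 274 263 261 261 258 259 262 257 262]
 [311 316 320 323 323 315 292 281 302 318 304 274 263 262 261 262 262 263 266 261]
 [303 316 323 321 320 317 288 280 303 319 316 282 264 262 261 258 263 263 264 263]
 [313 316 323 321 320 315 282 273 306 320 321 294 270 263 258 260 263 263 263 262]
 [313 311 316 323 323 314 300 299 312 316 316 311 292 266 258 261 262 265 261 260]
 [316 314 321 324 324 319 310 311 314 315 315 313 297 265 256 260 257 262 260 260]
 [322 319 319 321 325 312 296 294 315 315 312 308 287 264 261 260 258 259 259 259]
 [321 318 320 324 324 309 280 268 290 296 291 276 265 260 259 258 260 260 255 261]
 [318 319 319 318 322 309 276 262 267 265 263 262 260 261 259 263 261 261 260 258]
 [318 314 318 325 317 306 270 263 261 259 254 256 259 261 261 260 261 259 258 260]
 [319 320 317 322 320 302 273 263 260 256 256 258 260 260 260 261 258 258 261 261]
 [326 321 313 323 322 311 280 261 259 260 257 261 258 261 261 261 260 260 260 262]
 [327 323 326 319 325 323 306 281 266 260 265 265 266 263 263 264 261 260 262 259]
 [327 322 323 325 321 320 321 310 289 280 292 301 299 280 266 263 262 262 259 262]
 [325 331 323 324 324 326 325 323 320 324 324 325 324 313 289 266 259 264 263 261]]
```

The silver bolt hangs straight at px (299,222), about 1 px right of the axis of the far pocket at px (297.5,236.5). I'll shift by (-0.6, 2.9) mm and lower it.

Emit:
jog_arm([
  [-0.6,2.9,0,0,0,0,1],
  [-0.6,2.9,-12,0,0,0,1],
  [-0.6,2.9,-22,0,0,0,1],
  [-0.6,2.9,-30,0,0,0,1],
  [-0.6,2.9,-36,0,0,0,1],
  [-0.6,2.9,-39,0,0,0,1],
  [-0.6,2.9,-41,0,0,0,1],
  [-0.6,2.9,-41,0,0,0,1],
])

```text
clock: 8.47
position: [553.2, 21.2, 35.9]
eef_rot: [[0.293, 0.956, -0.001], [0.956, -0.293, -0.0], [-0.0, -0.001, -1.0]]
wrist_force: [1.6, 0.1, -0.5]
grip_width: 0.061
grip_force: 15.0
```

```bash
python3 g.py; python3 - <<'E'
from h import *
c=snap('scene','s3.png');a=c['image'][200:260,250:330,::-1]
cv2.imwrite('pics/s3c.png',cv2.resize(a,None,fx=8,fy=8,interpolation=cv2.INTER_CUBIC))
E
```

```text
t 8.4667 pos [553.17   21.229  35.867] yang -17.029002130169815 z [-0.001 -0.    -1.   ] w 5.676719699665555 gf 14.977741688489914 F [ 1.617  0.143 -0.498] q [-24.285  41.775  31.941 107.408 -32.979  40.341   9.952]
```

View pics/s3c.png

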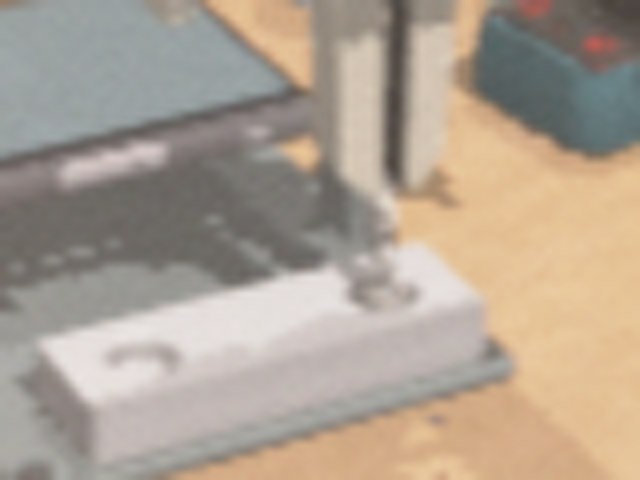

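The head has entered the far pocket (crop (380,280)) without contact force. I'll lower the last few mm and release.

Emit:
jog_arm([
  [0,0,-2,0,0,0,1],
  [0,0,-3.6,0,0,0,1],
  [0,0,-3.6,0,0,0,1],
  [0,0,-3.6,0,0,0,1],
  [0,0,-3.6,0,0,0,0.7],
  [0,0,-3.6,0,0,0,0.5],
  [0,0,-3.6,0,0,0,0.3],
  [0,0,-3.6,0,0,0,0.3],
])

```text
clock: 9.18
position: [553.4, 21.4, 32.7]
eef_rot: [[0.293, 0.956, 0.0], [0.956, -0.293, 0.0], [0.0, 0.0, -1.0]]
wrist_force: [0.0, 0.3, 0.9]
grip_width: 0.295
grip_force: 0.0
```

Emit:
jog_arm([
  [0,0,0,0,0,0,0.2],
  [0,0,15,0,0,0,0.2],
  [0,0,45,0,0,0,0.1],
  [0,0,75,0,0,0,0],
  [0,-30,95,0,0,0.1,0],
  [-5,-65,115,0,0,0.22,0],
  [-10,-100,120,0,0,0.34,0],
  [-20,-130,120,0,0,0.46,0],
])

```text
clock: 9.85
position: [535.2, -111.6, 155.1]
eef_rot: [[-0.168, 0.986, 0.006], [0.986, 0.168, -0.003], [-0.004, 0.005, -1.0]]
wrist_force: [0.5, -0.2, -0.2]
grip_width: 0.501
grip_force: 0.0
```

```bash
python3 g.py 504.5 -180.5 120 90; python3 - <<'E'
from h import *
c=snap('scene','s4.png');a=c['image'][180:280,220:350,::-1]
cv2.imwrite('pics/s4c.png',cv2.resize(a,None,fx=6,fy=6,interpolation=cv2.INTER_CUBIC))
E
```

```text
t 9.85 pos [ 535.151 -111.642  155.057] yang 9.668321404730811 z [ 0.006 -0.003 -1.   ] w 46.60045800181119 gf 0.0 F [ 0.544 -0.221 -0.217] q [-10.593  30.549  30.838 102.364 -19.248  51.996  38.321]
shift [-30.651 -68.858 -35.057] turn [-0.002  0.007  1.402]
```

View pics/s4c.png

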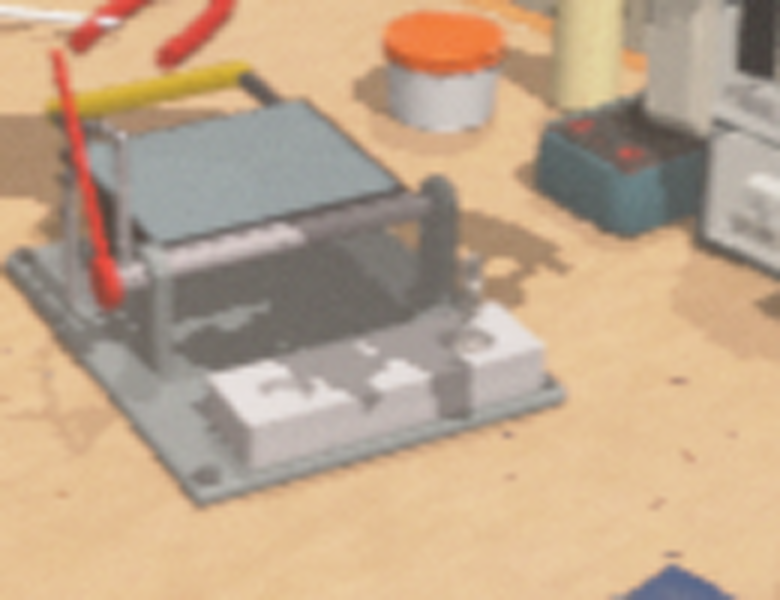

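Silver is standing upright in the far pocket at px (298,232). On to the brass bolt.

Emit:
jog_arm([
  [-10,-25,-5,0,0,0.12,0],
  [-20,-50,-10,0,0,0.24,0],
  [-27.3,-71.9,-15,0,0,0.36,0],
  [-27.3,-71.9,-20,0,0,0.48,0],
  [-27.3,-71.9,-25,0,0,0.6,0],
  [-27.3,-71.9,-30,0,0,0.72,0],
  [-27.3,-71.9,-35,0,0,0.84,0],
  [-27.3,-71.9,-40,0,0,0.96,0],
])

```text
clock: 10.57
position: [505.8, -180.5, 112.3]
eef_rot: [[-0.904, 0.429, -0.0], [0.429, 0.904, 0.0], [0.0, -0.0, -1.0]]
wrist_force: [-0.2, -0.1, 0.1]
grip_width: 0.497
grip_force: 0.0
```

Emit:
jog_arm([
  [0,0,0,0,0,0.12,0],
  [0,0,0,0,0,0.24,0],
  [0,0,0,0,0,0.36,0],
  [0,0,0,0,0,0.447,0],
  [0,0,-15,0,0,0.447,0],
  [0,0,-30,0,0,0.447,0],
  [0,0,-42,0,0,0.447,0],
  [0,0,-42,0,0,0.447,0],
])

```text
clock: 11.23
position: [504.0, -179.8, 68.4]
eef_rot: [[-1.0, 0.002, -0.005], [0.002, 1.0, 0.002], [0.005, 0.002, -1.0]]
wrist_force: [-1.5, -0.0, 0.7]
grip_width: 0.502
grip_force: 0.0
```

```bash
python3 g.py 506 -180.5 15 90
```

```text
t 11.2333 pos [ 504.009 -179.809   68.415] yang 89.91038021038854 z [-0.005  0.002 -1.   ] w 46.65742035793746 gf 0.0 F [-1.46  -0.006  0.661] q [ 13.644  34.128   5.54  108.188  -5.009  38.222 112.101]
shift [  1.991  -0.691 -53.415] turn [-0.002 -0.005  0.002]
```

Emit:
jog_arm([
  [0,0,0,0,0,0,0],
  [0,0,-15,0,0,0,0],
  [0,0,-32,0,0,0,0],
  [0,0,-46,0,0,0,0],
  [0,0,-55.5,0,0,0,0],
  [0,0,-55.5,0,0,0,0],
  [0,0,-55.5,0,0,0,0.2],
  [0,0,-55.5,0,0,0,0.4],
])

```text
clock: 11.9
position: [506.9, -180.9, 16.1]
eef_rot: [[-1.0, 0.001, 0.002], [0.001, 1.0, -0.001], [-0.002, -0.001, -1.0]]
wrist_force: [0.3, -0.4, -0.0]
grip_width: 0.398
grip_force: 0.0
```

Emit:
jog_arm([
  [0,0,0,0,0,0,0.6],
  [0,0,0,0,0,0,0.7],
  [0,0,0,0,0,0,0.8],
  [0,0,0,0,0,0,0.9],
  [0,0,0,0,0,0,1],
  [0,0,0,0,0,0,1],
  [0,0,0,0,0,0,1],
  [0,0,0,0,0,0,1],
], force=15)

```text
clock: 12.57
position: [506.3, -180.6, 15.3]
eef_rot: [[-1.0, 0.001, 0.0], [0.001, 1.0, -0.0], [-0.0, -0.0, -1.0]]
wrist_force: [-0.6, -0.1, 2.3]
grip_width: 0.068
grip_force: 15.0
```

```bash
python3 g.py 477.7 44 80 -17
```

```text
t 12.5667 pos [ 506.287 -180.59    15.334] yang 89.95521274400568 z [ 0. -0. -1.] w 6.327210789209664 gf 15.012120008468628 F [-0.571 -0.115  2.307] q [ 14.276  38.968   4.654 110.241  -5.689  30.98  112.733]
shift [-28.587 224.59   64.666] turn [ 0.001  0.    -1.867]
```

Emit:
jog_arm([
  [0,0,10,0,0,0,1],
  [0,0,35,0,0,0,1],
  [0,0,70,0,0,-0.1,1],
  [-5,25,95,0,0,-0.22,1],
  [-10,60,100,0,0,-0.34,1],
  [-15,95,100,0,0,-0.46,1],
  [-20,130,100,0,0,-0.58,1],
  [-24,165,100,0,0,-0.7,1],
])

```text
clock: 13.23
position: [481.5, -14.0, 116.0]
eef_rot: [[-0.76, 0.65, 0.001], [0.65, 0.76, 0.001], [-0.0, 0.001, -1.0]]
wrist_force: [1.4, 0.5, -0.4]
grip_width: 0.068
grip_force: 15.0
```

Emit:
jog_arm([
  [-2,25,0,0,0,-0.12,1],
  [-4,45,0,0,0,-0.24,1],
  [-4.8,59.5,0,0,0,-0.36,1],
  [-4.8,59.5,0,0,0,-0.48,1],
  [-4.8,59.5,-5,0,0,-0.6,1],
  [-4.8,59.5,-15,0,0,-0.72,1],
  [-4.8,59.5,-25,0,0,-0.84,1],
  [-4.8,59.5,-35,0,0,-0.96,1],
])

```text
clock: 13.9
position: [477.3, 44.4, 80.4]
eef_rot: [[0.095, 0.995, 0.001], [0.995, -0.095, 0.001], [0.001, 0.0, -1.0]]
wrist_force: [-0.0, 0.1, -0.9]
grip_width: 0.068
grip_force: 15.0
```

Emit:
jog_arm([
  [0,0,0,0,0,-0.1,1],
  [0,0,0,0,0,-0.207,1],
  [0,0,0,0,0,-0.207,1],
  [0,0,0,0,0,-0.207,1],
  [0,0,0,0,0,-0.207,1],
  [0,0,0,0,0,-0.207,1],
  [0,0,0,0,0,-0.207,1],
  [0,0,0,0,0,-0.207,1],
])

```text
clock: 14.57
position: [477.3, 44.0, 80.3]
eef_rot: [[0.292, 0.956, 0.0], [0.956, -0.292, 0.0], [0.0, 0.0, -1.0]]
wrist_force: [-0.1, -0.2, 0.0]
grip_width: 0.073
grip_force: 15.0
```

```bash
python3 g.py 477.7 44 80 -17; python3 - <<'E'
from f import *
c=snap('scene','s5.png');a=c['image'][200:260,235:315,::-1]
cv2.imwrite('pics/s5c.png',cv2.resize(a,None,fx=8,fy=8,interpolation=cv2.INTER_CUBIC))
s=state()['position']; zf=s[2]-15.3
print('pred head mid',proj(c,np.array([[s[0],s[1],zf+2.5]])),'axis at pocket',proj(c,np.array([[477.7,42.4,zf+2.5],[477.7,42.4,28]])))
u,v=proj(c,np.array([[s[0],s[1],zf+2.5]]))[0].round().astype(int);print(u,v)
im=c['image'].astype(int)[v-12:v+6,u-9:u+10];print(im[...,2]*1000//im.sum(2))
E
```

```text
t 14.5667 pos [477.296  43.962  80.301] yang -16.98459980268828 z [ 0.  0. -1.] w 6.80178747758602 gf 14.992804527282715 F [-0.137 -0.218  0.037] q [-31.959  33.328  36.14  117.052 -30.898  39.179   7.33 ]
shift [ 0.404  0.038 -0.301] turn [-0.  0. -0.]
pred head mid [[266.8  229.48]] axis at pocket [[267.39 229.66]
 [267.5  244.39]]
267 229
[[334 334 330 325 322 320 307 270 250 251 270 314 324 324 325 324 324 323 323]
 [318 312 323 320 323 323 321 297 251 249 281 318 323 324 323 326 323 323 325]
 [322 318 319 319 322 325 322 309 255 247 278 310 323 321 323 323 321 323 320]
 [317 318 321 323 324 326 322 306 252 244 271 306 320 322 319 317 318 319 320]
 [318 321 323 322 322 322 320 301 252 240 251 299 318 317 318 315 320 318 322]
 [317 320 321 323 322 317 314 288 253 236 243 277 313 319 318 315 323 318 315]
 [319 319 320 318 319 315 319 279 253 246 254 290 315 317 318 315 314 316 320]
 [319 313 322 321 316 317 310 282 253 245 249 284 315 316 320 322 318 317 315]
 [313 315 315 317 315 319 315 289 255 242 244 274 312 316 317 319 318 318 318]
 [316 317 317 319 311 319 314 285 254 242 252 272 307 314 320 315 320 319 317]
 [317 318 313 316 319 314 304 278 261 254 250 259 294 316 325 320 323 320 323]
 [312 317 313 321 316 315 283 256 246 244 244 246 265 312 325 325 325 326 324]
 [314 317 317 320 317 311 274 248 242 239 240 240 268 312 324 323 325 324 324]
 [317 321 318 318 320 314 290 253 242 237 237 249 283 319 325 328 324 322 325]
 [320 323 323 321 326 323 315 287 258 248 256 284 314 323 325 325 326 323 325]
 [328 326 326 325 325 325 324 320 315 309 312 321 324 325 327 325 326 324 325]
 [324 324 325 325 324 325 325 323 328 325 322 323 325 324 323 325 327 328 323]
 [322 328 325 325 326 325 325 323 325 325 323 322 323 324 322 326 323 326 324]]
```

View pics/s5c.png

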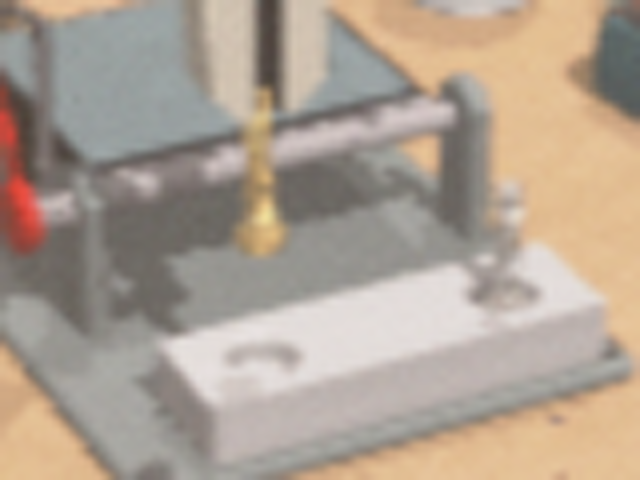

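Brass hangs straight with its head at px (267,229.3); the axis of the near pocket is at (267.4,229.7). A small shift of (-0.4,-1.2) mm, then down.

Emit:
jog_arm([
  [-0.4,-1.2,0,0,0,0,1],
  [-0.4,-1.2,-12,0,0,0,1],
  [-0.4,-1.2,-24,0,0,0,1],
  [-0.4,-1.2,-33,0,0,0,1],
  [-0.4,-1.2,-38,0,0,0,1],
  [-0.4,-1.2,-41,0,0,0,1],
  [-0.4,-1.2,-42,0,0,0,1],
  [-0.4,-1.2,-42,0,0,0,1],
])

```text
clock: 15.28
position: [477.0, 42.6, 38.1]
eef_rot: [[0.293, 0.956, 0.0], [0.956, -0.293, -0.0], [-0.0, 0.0, -1.0]]
wrist_force: [0.2, 0.3, -0.1]
grip_width: 0.07
grip_force: 15.0
```

Emit:
jog_arm([
  [0,0,-1.5,0,0,0,1],
  [0,0,-2.8,0,0,0,1],
  [0,0,-2.8,0,0,0,1],
  [0,0,-2.8,0,0,0,1],
  [0,0,-2.8,0,0,0,1],
  [0,0,-2.8,0,0,0,1],
  [0,0,-2.8,0,0,0,1],
  [0,0,-2.8,0,0,0,1],
])

```text
clock: 15.95
position: [476.9, 42.8, 35.4]
eef_rot: [[0.293, 0.956, 0.0], [0.956, -0.293, 0.0], [0.0, 0.0, -1.0]]
wrist_force: [-0.3, -0.3, -0.3]
grip_width: 0.07
grip_force: 15.0
```

```bash
python3 g.py; python3 - <<'E'
from h import *
c=snap('scene','s6.png');a=c['image'][200:260,235:315,::-1]
cv2.imwrite('pics/s6c.png',cv2.resize(a,None,fx=8,fy=8,interpolation=cv2.INTER_CUBIC))
E
```

```text
t 15.95 pos [476.9    42.809  35.422] yang -17.01178907571949 z [ 0.  0. -1.] w 6.50904921728616 gf 14.99804511666298 F [-0.309 -0.299 -0.314] q [-28.548  37.182  31.541 119.182 -35.442  33.052  11.317]
```

View pics/s6c.png

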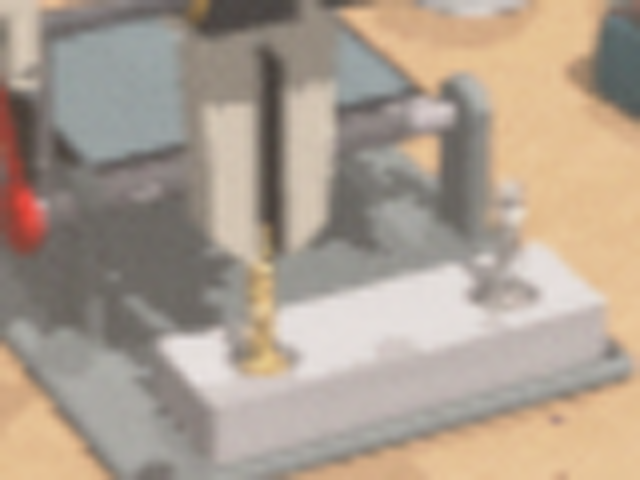

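The brass head sits in the near pocket at crop (263,362) and the silver bolt is still upright. I'll lower slightly, release, retreat and measure the pointer.

Emit:
jog_arm([
  [0,0,-0.4,0,0,0,1],
  [0,0,-0.4,0,0,0,1],
  [0,0,-0.4,0,0,0,0.7],
  [0,0,-0.4,0,0,0,0.5],
  [0,0,-0.4,0,0,0,0.3],
  [0,0,-0.4,0,0,0,0.3],
  [0,0,-0.4,0,0,0,0.3],
  [0,0,-0.4,0,0,0,0.3],
])

```text
clock: 16.67
position: [476.7, 42.7, 34.9]
eef_rot: [[0.293, 0.956, -0.0], [0.956, -0.293, -0.0], [-0.0, -0.0, -1.0]]
wrist_force: [1.3, 0.2, -0.1]
grip_width: 0.347
grip_force: 0.0
```

Emit:
jog_arm([
  [0,0,10,0,0,0,0.3],
  [0,0,35,0,0,0,0.3],
  [0,0,70,0,0,0,0.3],
  [0,0,105,0,0,0,0.5],
  [0,0,140,0,0,0,0.5],
  [10,0,170,0,0,0.1,0.5],
  [40,10,180,0,0,0.22,0.5],
  [75,20,180,0,0,0.34,0.5],
])

```text
clock: 17.33
position: [553.5, 62.4, 220.1]
eef_rot: [[-0.047, 0.999, 0.007], [0.999, 0.047, 0.002], [0.002, 0.007, -1.0]]
wrist_force: [1.6, 0.2, -0.2]
grip_width: 0.252
grip_force: 0.0
```

Emit:
jog_arm([
  [10,30,0,0,0,0.12,0.5],
  [20,60,0,0,0,0.24,0.5],
  [25,95,0,0,0,0.36,0.5],
  [29,130,0,0,0,0.48,0.5],
  [29,165,0,0,0,0.6,0.5],
  [29,183,0,0,0,0.72,0.5],
  [29,183,-20,0,0,0.84,0.5],
  [29,183,-40,0,0,0.96,0.5],
])

```text
clock: 18.0
position: [581.2, 248.2, 176.0]
eef_rot: [[-0.848, 0.529, 0.003], [0.53, 0.848, 0.001], [-0.002, 0.003, -1.0]]
wrist_force: [-0.8, 0.1, 0.0]
grip_width: 0.254
grip_force: 0.0
```

Emit:
jog_arm([
  [0,0,-10,0,0,0.12,0.5],
  [0,0,-20,0,0,0.231,0.5],
  [0,0,-35,0,0,0.27,0.5],
  [0,0,-50,0,0,0.271,0.5],
  [0,0,-60,0,0,0.271,0.5],
  [0,0,-60,0,0,0.271,0.5],
  [0,0,-60,0,0,0.271,0.5],
  [0,0,-60,0,0,0.271,0.5],
])

```text
clock: 18.67
position: [581.5, 245.9, 116.0]
eef_rot: [[-0.956, 0.292, 0.002], [0.292, 0.956, 0.0], [-0.002, 0.001, -1.0]]
wrist_force: [1.0, 0.6, 0.0]
grip_width: 0.252
grip_force: 0.0
```

```bash
python3 g.py 580.8 246.6 35 73; cat > p.py <<'E'
from f import *
O=np.array([536.2,97.8,0]);ex=np.array([.9568,-.2907,0]);ey=np.array([.2907,.9568,0]);H=O+[0,0,50]
def onplane(c,uv,sx):
    o,d=ray(c,uv); t=(sx-(o-O)@ex)/(d@ex); X=o+t*d; return (X-O)@ey, X[2]-50
def pointer(c,roi,fit0=True):
    im=c['image'].astype(int);m=(im[...,0]-im[...,1]>60)&(im[...,0]-im[...,2]>60);k=np.zeros_like(m);u0,u1,v0,v1=roi;k[v0:v1,u0:u1]=1
    v,u=np.nonzero(m&k);P=np.array([onplane(c,q,-85) for q in zip(u,v)]);return P
if __name__=='__main__':
  for n,roi in (('scene',(222,245,182,235)),('top',(250,285,240,265))):
    c=snap(n,n+'_p.png');P=pointer(c,roi);r=np.hypot(*P.T)
    vx,vy,x0,y0=cv2.fitLine(P.astype(np.float32),cv2.DIST_HUBER,0,.01,.01).ravel()
    s=r>35; print(n,len(P),'line ang',np.arctan(vy/vx),'perp off of hinge',-x0*vy+y0*vx,'rmax',r.max(),'mean ang',np.arctan2(P[s,1].mean(),P[s,0].mean()),P.min(0),P.max(0))
E
python3 p.py
```

```text
t 18.6667 pos [581.536 245.882 116.001] yang 72.99282133547841 z [ 0.002  0.    -1.   ] w 23.456281827639344 gf 0.0 F [0.954 0.617 0.025] q [-34.139  38.292  15.758  90.301 -12.132  52.999  58.697]
shift [ -0.736   0.718 -81.001] turn [-0.     0.002  0.   ]
scene 147 line ang 1.226785 perp off of hinge -4.049427 rmax 134.10806840329283 mean ang 1.2590694905868387 [-32.49 -10.09] [ 52.   130.11]
top 16 line ang 1.547624 perp off of hinge -13.034954 rmax 474.7570655415408 mean ang -1.3803891221191955 [  -6.77 -474.75] [ 44.51 183.26]
```

```bash
cat > p2.py <<'E'
from p import *
c=snap('scene');im=c['image'].astype(int);m=(im[...,0]-im[...,1]>60)&(im[...,0]-im[...,2]>60)
v,u=np.nonzero(m);a0=np.array([229.5,188.7]);b0=np.array([237.8,227.5]);d=(b0-a0)/np.linalg.norm(b0-a0)
q=np.stack([u,v],1)-a0;al=q@d;pe=q@[-d[1],d[0]];k=(abs(pe)<3.2)&(al>-2)&(al<44)
w=np.clip((im[v,u,0]-np.maximum(im[v,u,1],im[v,u,2]))-50,0,60).astype(float)
P=np.array([onplane(c,p,-85) for p in zip(u[k],v[k])]);r=np.hypot(*P.T);print('n',k.sum(),'rmax',r.max(),'rows',v[k].min(),v[k].max())
# row-wise centers excluding hub
rows=[];
for y in range(v[k].min(),v[k].max()+1):
    s=k&(v==y); x=(u[s]*w[s]).sum()/w[s].sum(); rows.append(onplane(c,(x,y),-85))
rows=np.array(rows);rr=np.hypot(*rows.T);s=(rr>20)&(rr<90);print(np.c_[rr,np.arctan2(rows[:,1],rows[:,0])][::3])
vx,vy,x0,y0=cv2.fitLine(rows[s].astype(np.float32),cv2.DIST_HUBER,0,.01,.01).ravel();print('line',np.arctan(vy/vx),'off',y0*vx-x0*vy)
hub=rows[rr<14] ; print('hub',hub.mean(0) if len(hub) else None)
t=snap('top');im=t['image'].astype(int);m=(im[...,0]-im[...,1]>40)&(im[...,0]-im[...,2]>40);m[:245]=0;m[266:]=0;m[:,:248]=0;m[:,282:]=0
v,u=np.nonzero(m);print('top red',len(u),u.min(),u.max())
z=[(im[y,x,0]-im[y,x,1]) for x,y in zip(u,v)];cols=range(246,284);print({x:int((im[250:264,x,0]-im[250:264,x,1]).max()) for x in cols})
for th in np.arange(.6,1.15,.05):
    X=np.array([H-85*ex+ rad*(np.cos(th)*ey+np.sin(th)*np.array([0,0,1])) for rad in(0,95)]);print(round(th,2),'top hub/tip',proj(t,X).ravel(),'scene',proj(c,X).ravel())
E
python3 p2.py
```

```text
n 123 rmax 98.26350684266104 rows 187 230
[[98.26  1.32]
 [90.59  1.09]
 [83.33  1.08]
 [76.16  1.07]
 [68.68  1.09]
 [61.34  1.11]
 [54.19  1.06]
 [46.76  1.1 ]
 [39.43  1.12]
 [32.15  1.09]
 [24.82  1.13]
 [17.57  1.2 ]
 [10.2   1.17]
 [ 4.34  1.95]
 [ 4.74 -2.38]]
line 1.0638615 off 1.2995205
hub [0.15 3.12]
top red 51 254 276
{246: 31, 247: 33, 248: 31, 249: 32, 250: 31, 251: 31, 252: 31, 253: 32, 254: 43, 255: 56, 256: 62, 257: 64, 258: 66, 259: 62, 260: 59, 261: 57, 262: 59, 263: 56, 264: 56, 265: 60, 266: 58, 267: 56, 268: 59, 269: 59, 270: 67, 271: 76, 272: 81, 273: 87, 274: 86, 275: 73, 276: 43, 277: 22, 278: 19, 279: 14, 280: 11, 281: 7, 282: 5, 283: 1}
0.6 top hub/tip [272.4  259.14 242.56 250.55] scene [237.55 227.17 224.58 194.29]
0.65 top hub/tip [272.4  259.14 243.5  250.79] scene [237.55 227.17 224.91 193.3 ]
0.7 top hub/tip [272.4  259.14 244.52 251.07] scene [237.55 227.17 225.27 192.4 ]
0.75 top hub/tip [272.4  259.14 245.62 251.36] scene [237.55 227.17 225.66 191.56]
0.8 top hub/tip [272.4  259.14 246.79 251.68] scene [237.55 227.17 226.08 190.81]
0.85 top hub/tip [272.4  259.14 248.04 252.01] scene [237.55 227.17 226.54 190.15]
0.9 top hub/tip [272.4  259.14 249.35 252.37] scene [237.55 227.17 227.02 189.56]
0.95 top hub/tip [272.4  259.14 250.74 252.75] scene [237.55 227.17 227.54 189.07]
1.0 top hub/tip [272.4  259.14 252.19 253.14] scene [237.55 227.17 228.08 188.67]
1.05 top hub/tip [272.4  259.14 253.69 253.55] scene [237.55 227.17 228.65 188.36]
1.1 top hub/tip [272.4  259.14 255.26 253.98] scene [237.55 227.17 229.25 188.14]
```

Emit:
jog_arm([
  [0.2,1.2,-10,0,0,0,0.5],
  [0.2,1.2,-25,0,0,0,0.5],
  [0.2,1.2,-40,0,0,0,0.5],
  [0.2,1.2,-52,0,0,0,0.5],
  [0.2,1.2,-62,0,0,0,0.5],
  [0.2,1.2,-72,0,0,0,0.5],
  [0.2,1.2,-80,0,0,0,0.5],
  [0.2,1.2,-80,0,0,0,0.5],
])

```text
clock: 19.53
position: [579.8, 246.5, 33.0]
eef_rot: [[-0.956, 0.292, -0.003], [0.292, 0.956, -0.001], [0.003, -0.002, -1.0]]
wrist_force: [-0.7, 0.1, -0.1]
grip_width: 0.246
grip_force: 0.0
```

Emit:
jog_arm([
  [0,0,0,0,0,0,0.5],
  [0,0,0,0,0,0,0.7],
  [0,0,0,0,0,0,0.9],
  [0,0,0,0,0,0,1],
  [0,0,0,0,0,0,1],
  [0,0,0,0,0,0,1],
  [0,0,0,0,0,0,1],
  [0,0,0,0,0,0,1],
], force=25)

```text
clock: 20.2
position: [581.1, 247.0, 35.1]
eef_rot: [[-0.956, 0.292, 0.0], [0.292, 0.956, 0.0], [-0.0, 0.0, -1.0]]
wrist_force: [0.5, -0.1, -0.2]
grip_width: 0.006
grip_force: 0.0
```

```bash
python3 g.py; python3 - <<'E'
import numpy as np
for th in np.linspace(0,1.06,17)[1:]: print(np.round(th,3),np.round([155*(np.cos(th)-1)*.2907,155*(np.cos(th)-1)*.9568,155*np.sin(th)],1))
E
```

```text
t 20.2 pos [581.082 247.019  35.06 ] yang 73.00087840475578 z [ 0.  0. -1.] w 0.5743954728986089 gf 0.0 F [ 0.475 -0.102 -0.201] q [-33.152  43.94   13.931  94.002 -13.978  43.764  60.165]
0.066 [-0.1 -0.3 10.3]
0.132 [-0.4 -1.3 20.5]
0.199 [-0.9 -2.9 30.6]
0.265 [-1.6 -5.2 40.6]
0.331 [-2.4 -8.1 50.4]
0.398 [ -3.5 -11.6  60. ]
0.464 [ -4.8 -15.7  69.3]
0.53 [ -6.2 -20.3  78.4]
0.596 [ -7.8 -25.6  87. ]
0.663 [ -9.5 -31.4  95.3]
0.729 [-11.4 -37.7 103.2]
0.795 [-13.5 -44.4 110.6]
0.861 [-15.7 -51.7 117.6]
0.928 [-18.  -59.3 124. ]
0.994 [-20.5 -67.4 129.9]
1.06 [-23.  -75.8 135.2]
```

The fingers shut on nothing, so I need to look.

```bash
python3 - <<'E'
from h import *
c=snap('scene');t=snap('top')
a=cv2.resize(c['image'][160:250,205:285,::-1],(400,450),interpolation=cv2.INTER_CUBIC)
b=cv2.resize(t['image'][170:260,205:285,::-1],(400,450),interpolation=cv2.INTER_CUBIC)
cv2.imwrite('pics/s7c.png',np.hstack([a,b]))
from f import proj
for n,k in(('scene',c),('top',t)): print(n,proj(k,np.array([[581,247,35.],[581,247,50],[581.4,246.1,50]])))
E
```

```text
scene [[244.5  200.2 ]
 [244.33 195.32]
 [244.65 195.37]]
top [[225.46 213.47]
 [224.89 212.91]
 [225.22 212.76]]
```

View pics/s7c.png

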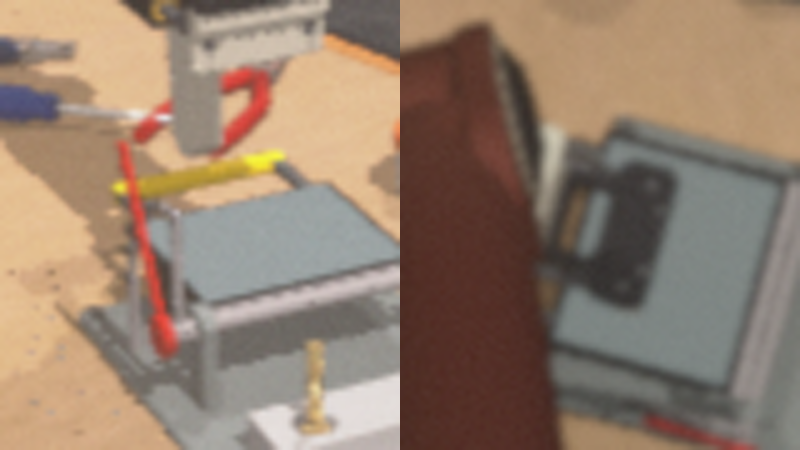

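The left panel shows the closed finger pair ending at px (244,191), behind or above the bar, and the bar unmoved. The depth readings should settle which.

```bash
python3 - <<'E'
from p import *
np.set_printoptions(linewidth=220,suppress=True)
c=snap('scene')
for v in range(180,206,2):
    row=[]
    for u in range(236,258,3):
        o,d=ray(c,(u,v));X=o+d*c['z_map'][v,u];q=X-O;row.append('%4d,%4d,%4d'%(q@ex,q@ey,X[2]))
    print(v,' | '.join(row))
print(c['image'][186:204,244].tolist())
s=state();print(s['position'],s['grip_width'],s['grip_force'])
E
```

```text
180   60, 370,   1 |   -8, 170,  91 |   -8, 148, 100 |   -3, 139, 102 |    4, 139, 101 |  105, 351,   0 |  113, 345,   0 |  109, 312,  14
182   44, 328,  13 |   54, 328,  11 |   -8, 150,  93 |   -4, 137,  97 |    4, 139,  95 |   99, 337,   0 |   92, 298,  16 |  107, 307,   9
184   38, 315,  12 |   49, 318,   9 |   -9, 148,  88 |   -5, 137,  92 |    5, 140,  88 |   84, 304,   8 |   90, 294,  10 |  108, 311,   0
186   37, 313,   7 |   52, 326,   0 |  -11, 144,  84 |   -4, 139,  85 |    5, 141,  82 |   75, 284,  11 |   87, 287,   7 |  106, 305,  -3
188   35, 308,   2 |   45, 309,   0 |   -8, 151,  75 |   -4, 140,  79 |    4, 140,  77 |   73, 278,   7 |   88, 289,   0 |   95, 283,   0
190   30, 298,   1 |   38, 291,   2 |   -9, 149,  70 |   -2, 144,  70 |    8, 150,  66 |   73, 278,   0 |   78, 268,   3 |   88, 266,   2
192   26, 288,   0 |   35, 285,  -1 |   43, 280,   0 |   49, 270,   1 |   12, 159,  55 |   19, 156,  55 |   27, 152,  55 |   35, 149,  55
194   21, 274,   0 |  -16, 154,  58 |   -7, 156,  55 |    0, 151,  55 |    8, 150,  54 |   17, 151,  51 |   26, 150,  50 |   35, 151, 
[... 343 characters left out ...]
3,   0 |   35, 216,   1 |    3, 119,  50 | -407,-830, 554 |   17, 110,  51
202    0, 220,   0 |  -77,   3, 113 |  -23, 117,  51 |  -17, 111,  52 |  -11, 106,  53 |   -4, 102,  53 |    2,  98,  54 |   10,  95,  53
204  -44, 107,  54 |  -77,   2, 109 |  -29, 104,  52 |  -23,  97,  54 |  -16,  94,  54 |   -9,  90,  54 |   -2,  87,  54 |    5,  84,  53
[[149, 137, 126], [148, 137, 125], [151, 140, 126], [141, 132, 119], [138, 124, 110], [187, 157, 128], [221, 184, 143], [200, 163, 98], [188, 157, 65], [181, 150, 53], [173, 143, 58], [184, 151, 90], [225, 187, 145], [227, 188, 149], [223, 184, 146], [174, 144, 120], [147, 147, 142], [154, 159, 160]]
[581.01 246.96  34.92] 0.007119734991278357 0.0
```

Depth shows the finger tips end at z≈64 while the reported TCP z is 35. The true tips are therefore about 28 mm above the reported TCP (they also held the bolts near their tops). I'll open, go about 30 mm lower and grip again.

Emit:
jog_arm([
  [0,0,3,0,0,0,0.5],
  [0,0,3,0,0,0,0.5],
  [0,0,3,0,0,0,0.5],
  [0,0,-2,0,0,0,0.5],
  [0,0,-8,0,0,0,0.5],
  [0,0,-14,0,0,0,0.5],
  [0,0,-18,0,0,0,0.5],
  [0,0,-18,0,0,0,0.5],
])

```text
clock: 21.02
position: [579.9, 246.6, 15.3]
eef_rot: [[-0.956, 0.292, -0.003], [0.292, 0.956, -0.001], [0.002, -0.002, -1.0]]
wrist_force: [-0.5, -0.6, 0.3]
grip_width: 0.249
grip_force: 0.0
```

Emit:
jog_arm([
  [0,0,-5,0,0,0,0.5],
  [0,0,-10,0,0,0,0.5],
  [0,0,-12,0,0,0,0.5],
  [0,0,-12,0,0,0,0.7],
  [0,0,-12,0,0,0,0.9],
  [0,0,-12,0,0,0,1],
  [0,0,-12,0,0,0,1],
  [0,0,-12,0,0,0,1],
])

```text
clock: 21.68
position: [581.4, 248.2, 5.2]
eef_rot: [[-0.956, 0.292, 0.001], [0.292, 0.956, 0.002], [-0.001, 0.002, -1.0]]
wrist_force: [1.0, 2.3, -1.5]
grip_width: 0.116
grip_force: 25.0
```

```bash
python3 g.py
```

```text
t 21.6833 pos [581.409 248.23    5.183] yang 73.03836734220668 z [ 0.001  0.002 -1.   ] w 10.819668389157895 gf 24.999530911445618 F [ 0.961  2.276 -1.526] q [-32.711  46.252  13.091  94.894 -14.699  40.45   60.735]
```

Gripped at 10.8 mm. Raising along the arc.

Emit:
jog_arm([
  [-0.1,-0.3,10.3,0,0,0,1],
  [-0.4,-1.3,20.5,0,0,0,1],
  [-0.9,-2.9,30.6,0,0,0,1],
  [-1.6,-5.2,40.6,0,0,0,1],
  [-2.4,-8.1,50.4,0,0,0,1],
  [-3.5,-11.6,60,0,0,0,1],
  [-4.8,-15.7,69.3,0,0,0,1],
  [-6.2,-20.3,78.4,0,0,0,1],
])

```text
clock: 22.35
position: [575.3, 228.2, 85.4]
eef_rot: [[-0.957, 0.292, 0.002], [0.292, 0.956, 0.003], [-0.001, 0.004, -1.0]]
wrist_force: [0.6, 5.0, 0.5]
grip_width: 0.123
grip_force: 25.0
```

Emit:
jog_arm([
  [-1.6,-5.3,8.6,0,0,0,1],
  [-3.3,-11.1,16.9,0,0,0,1],
  [-5.2,-17.4,24.8,0,0,0,1],
  [-7.3,-24.1,32.2,0,0,0,1],
  [-9.5,-31.4,39.2,0,0,0,1],
  [-11.8,-39,45.6,0,0,0,1],
  [-14.3,-47.1,51.5,0,0,0,1],
  [-16.8,-55.5,56.8,0,0,0,1],
])

```text
clock: 23.02
position: [559.2, 174.5, 143.7]
eef_rot: [[-0.957, 0.291, 0.005], [0.291, 0.957, 0.007], [-0.003, 0.008, -1.0]]
wrist_force: [0.7, 7.6, 5.3]
grip_width: 0.124
grip_force: 25.0
```

Emit:
jog_arm([
  [0,0,0,0,0,0,1],
  [0,0,0,0,0,0,1],
  [0,0,0,0,0,0,1],
  [0,0,0,0,0,0,1],
  [0,0,0,0,0,0,1],
  [0,0,0,0,0,0,1],
  [0,0,0,0,0,0,1],
  [0,0,0,0,0,0,1],
])

```text
clock: 23.68
position: [559.1, 174.2, 143.8]
eef_rot: [[-0.957, 0.291, 0.004], [0.291, 0.957, 0.006], [-0.002, 0.007, -1.0]]
wrist_force: [0.1, 8.0, 9.0]
grip_width: 0.114
grip_force: 25.0
```

```bash
python3 g.py; cat > q.py <<'E'
from p import *
c=snap('scene','s8.png');im=c['image'].astype(int);r,g,b=im[...,0],im[...,1],im[...,2]
# yellow bar rows: fit theta so projected bar axis lies on yellow pixels
m=(r-b>70)&(g-b>60)&(abs(r-g)<60);m[:130]=0;m[215:]=0;m[:,:215]=0;m[:,300:]=0
n,l,st,ce=cv2.connectedComponentsWithStats(m.astype(np.uint8));i=[k for k in range(1,n) if st[k,4]>12];print([(st[k].tolist(),ce[k].round(1).tolist()) for k in i])
k=np.isin(l,i);v,u=np.nonzero(k)
def axis(th,xs): return np.array([H+x*ex+155*(np.cos(th)*ey+np.sin(th)*np.array([0,0,1])) for x in xs])
def est(uv):
    o,d=ray(c,uv);f=lambda th:0
    # ray vs cylinder radius 155 about hinge
    a=np.array([(o-H)@ey,o[2]-50]);e=np.array([d@ey,d[2]]);A=e@e;B=a@e;C=a@a-155**2;D=B*B-A*C
    out=[]
    for s in(-1,1):
        t=(-B+s*np.sqrt(max(D,0)))/A;p=a+t*e;out.append((np.arctan2(p[1],p[0]),((o+t*d)-O)@ex))
    return out
for kk in i: print(est(ce[kk]))
# plate: depth points between hinge and bar fit slope
Z=c['z_map'];P=[]
for v in range(150,230,1):
    for u in range(215,300,1):
        if Z[v,u]>0:
            o,d=ray(c,(u,v));q=o+d*Z[v,u]-O;P.append((q@ex,q@ey,q[2]-50))
P=np.array(P);rr=np.hypot(P[:,1],P[:,2]);an=np.arctan2(P[:,2],P[:,1]);s=(abs(P[:,0])<50)&(rr>25)&(rr<115)&(an>.4)&(an<1.5)
yz=P[s][:,1:].astype(np.float32);
if len(yz)>20:
    vx,vy,x0,y0=cv2.fitLine(yz,cv2.DIST_HUBER,0,.01,.01).ravel();print('plate',len(yz),np.arctan(vy/vx),'off',y0*vx-x0*vy,'std',np.std((yz-[x0,y0])@[-vy,vx]))
E
python3 q.py
```

```text
t 23.6833 pos [559.109 174.236 143.754] yang 73.06984364912631 z [ 0.004  0.006 -1.   ] w 10.563481919610712 gf 25.002626180648804 F [0.054 8.029 9.018] q [-29.353  32.565  15.979  96.61  -11.163  52.034  64.154]
[([262, 153, 13, 6, 57], [267.9, 155.5]), ([236, 157, 17, 6, 72], [244.0, 159.5])]
[(np.float64(1.1846369546616118), np.float64(25.035767187803724)), (np.float64(1.1846369546616118), np.float64(25.035767187803724))]
[(np.float64(1.184841836096843), np.float64(-38.35620432595782)), (np.float64(1.184841836096843), np.float64(-38.35620432595782))]
plate 1357 1.0460699 off 1.3456535 std 1.753815
```

Emit:
jog_arm([
  [0.1,0.2,1,0,0,0,1],
  [0.2,0.4,2,0,0,0,1],
  [0.3,0.6,3,0,0,0,1],
  [0.3,0.6,3.9,0,0,0,1],
  [0.3,0.6,3.9,0,0,0,1],
  [0.3,0.6,3.9,0,0,0,1],
  [0.3,0.6,3.9,0,0,0,1],
  [0.3,0.6,3.9,0,0,0,1],
])

```text
clock: 24.4
position: [558.5, 172.7, 144.7]
eef_rot: [[-0.956, 0.292, 0.001], [0.292, 0.956, 0.002], [-0.0, 0.002, -1.0]]
wrist_force: [-0.6, 5.5, 5.5]
grip_width: 0.126
grip_force: 25.0
```

```bash
python3 g.py; python3 q.py; python3 p2.py | sed -n '1p;/^line/p;/^hub/p;/top red/p'; cat >> q.py <<'E'
# pointer by depth
s=(abs(P[:,0]+85)<7);R_=im
Q=[]
for v in range(180,232):
    for u in range(215,250):
        if r[v,u]-g[v,u]>60 and r[v,u]-b[v,u]>60 and Z[v,u]>0:
            o,d=ray(c,(u,v));q=o+d*Z[v,u]-O
            if abs(q@ex+85)<12: Q.append((q@ex,q@ey,q[2]-50))
Q=np.array(Q);w=np.hypot(Q[:,1],Q[:,2])>15;vx,vy,x0,y0=cv2.fitLine(Q[w][:,1:].astype(np.float32),cv2.DIST_HUBER,0,.01,.01).ravel();print('pointer depth',len(Q),Q[:,0].mean(),np.arctan(vy/vx),'off',y0*vx-x0*vy)
cv2.imwrite('pics/s9c.png',cv2.resize(c['image'][145:245,205:315,::-1],None,fx=6,fy=6,interpolation=cv2.INTER_CUBIC))
E
python3 q.py
```

```text
t 24.4 pos [558.491 172.663 144.658] yang 73.01600296247 z [ 0.001  0.002 -1.   ] w 11.747149784271771 gf 25.00337541103363 F [-0.624  5.465  5.504] q [-29.406  32.575  16.12   96.44  -10.959  52.475  64.016]
[([262, 153, 13, 6, 55], [268.2, 155.4]), ([236, 157, 17, 6, 73], [244.3, 159.5])]
[(np.float64(1.1849728575145118), np.float64(25.806584948713954)), (np.float64(1.1849728575145118), np.float64(25.806584948713954))]
[(np.float64(1.1849461953755451), np.float64(-37.634376279155774)), (np.float64(1.1849461953755451), np.float64(-37.634376279155774))]
plate 1363 1.0538195 off 1.6669769 std 1.8059273
n 125 rmax 98.26350684266104 rows 187 230
line 1.0618123 off 1.8119564
hub [0.17 3.11]
top red 200 248 276
[([262, 153, 13, 6, 56], [268.1, 155.4]), ([236, 157, 17, 6, 74], [244.4, 159.4])]
[(np.float64(1.1848715946306025), np.float64(25.689885859514973)), (np.float64(1.1848715946306025), np.float64(25.689885859514973))]
[(np.float64(1.1850165556638625), np.float64(-37.35599006664041)), (np.float64(1.1850165556638625), np.float64(-37.35599006664041))]
plate 1361 1.0569918 off 1.2632275 std 1.8009642
pointer depth 110 -84.7524036534925 1.0871367 off -0.046857834
```

View pics/s9c.png

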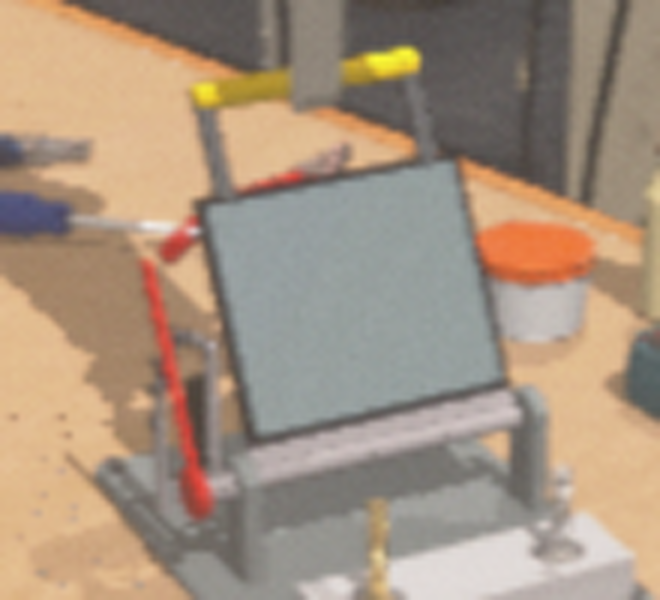

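```bash
cat > e.py <<'E'
from p import *
A=[]
for k in range(3):
    c=snap('scene');im=c['image'].astype(float);g=im.sum(2);rows=[];pr=[]
    for v in range(184,214):
        x0=205+(203+(v-178.4)*6*.2194)/6-.4;us=np.arange(int(x0)-3,int(x0)+5);w=np.clip(g[v,us].max()*0+330-g[v,us],0,None)**2
        if w.sum()>0: rows.append(onplane(c,((us*w).sum()/w.sum(),v),-60))
    for v in range(191,222):
        x0=205+(148+(v-188.3)*6*.223)/6-.4;us=np.arange(int(round(x0))-4,int(round(x0))+5);w=np.clip(im[v,us,0]-np.maximum(im[v,us,1],im[v,us,2])-55,0,None)
        if w.sum()>0: pr.append(onplane(c,((us*w).sum()/w.sum(),v),-85))
    o=[]
    for R_ in(rows,pr):
        R_=np.array(R_,np.float32);vx,vy,a,b=cv2.fitLine(R_,cv2.DIST_HUBER,0,.01,.01).ravel();o+=[np.arctan(vy/vx),b*vx-a*vy,np.std((R_-[a,b])@[-vy,vx])]
    A.append(o)
print('plate edge ang,off,std | pointer ang,off,std');print(np.round(A,3))
E
python3 e.py
```

```text
plate edge ang,off,std | pointer ang,off,std
[[1.07 4.81 1.46 1.06 2.11 0.57]
 [1.07 5.14 1.48 1.06 2.08 0.55]
 [1.07 4.66 1.47 1.06 2.16 0.58]]
```

The flap and pointer agree: flap 1.055–1.07 rad, pointer about 1.06. In the last picture the plate edge and pointer are parallel, the bar is held, and both bolts are upright in their pockets. Handing in.

```bash
python3 -c "from bench import finish_job; print(finish_job())"
```

```text
the job is handed in; nothing more can be done
None
```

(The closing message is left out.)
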